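# Hold the two-pin tester card on the marked test lands

## Task

The chromatograph's heater board is out on its service frame and one of its circuits has to be tested. Draw the two-pin tester card (the one with the long black grip strip) straight up out of the card rack by that strip, leaving the other cards and everything else where they are, and hold it upright with one spring pin on each of the two round lands inside the white printed outline (either way round), pressed down lightly until both pins have gone in about half way. Finish while still holding it there, steady, with your fingers clear of the board.

Things in the scene. Friction and masses are not known exactly. Their poses are not given: they have to be found in the camera images.
- tester: Two-pin tester card, 75 g: green circuit card 72 mm wide (its x), 3 mm thick (y), 80 mm tall (z), on edge in the rack, with a long black grip strip on its upper edge and two spring pins under its lower edge at x = -15 and +15 mm. Origin: midway between the free pin tips, z up. Lower edge of the card 14 mm, of the pin barrels 10 mm above it. Front and back serve alike.
- grip_point (a point): Middle of the tester's black grip strip, 96 mm above the tester's origin; the place to pinch from above, across the 10 mm thickness (the tester's y). The strip is 56 mm long (x) and 16 mm tall (88 to 104 mm above the origin); below it the card is 3 mm thick.
- pin_a (a joint): How far the spring pin at the tester's x = -15 mm is pushed in, m: 0 free, 0.008 fully in. Its spring gives 0.6 N at the start and 0.3 N more per mm (1.8 N half way, 3 N fully in).
- pin_b (a joint): The same for the spring pin at the tester's x = +15 mm. The pin tips are round, 3.6 mm across.
- card_rack: Grey card rack, fixed, 98 x 150 mm (its x, y), 60 mm high, origin under its middle on the bench. Five slots along its y, 30 mm apart, every second one with a card. Cards stand across the row (card x along rack x), side edges in grooves 5.4 mm wide, up to 60 mm high. A card's origin is 8 mm above the bench there; clear when lifted 46 mm, and passes over the other cards when lifted 110 mm.
- one_pin_card: Another card of the same outline with a single pin in the middle and a short black grip (22 mm long) on the upper edge; stays in the rack. Same origin convention.
- spare_board: A plain spare plug-in board of the same outline, with no grip strip and no pins (upper edge 94 mm above its origin); stays in the rack. Same origin convention.
- board: Heater board, green, 114 x 138 mm (its x, y), upper face 26 mm above the bench, fixed on a steel frame; origin on the bench under its middle. Heat sink (22 mm above the face) along the +y edge, relays and capacitors (15 mm) along -y, terminal strip (9 mm) on the -x edge. A second pair of lands, without outline, lies 36 mm further in +y: not to be used.
- marked_spot (a point): Midpoint of the two marked lands, at the height of their upper faces (27.6 mm above the bench), at x = 0, y = -22 mm of the board. Round it a white rectangle, 54 x 22 mm, is printed.
- land_1: Marked land at the board's x = -15 mm: a flat brass disc 10 mm across, standing 1.6 mm above the board; origin in the middle of its upper face.
- land_2: Marked land at the board's x = +15 mm, alike. The two lie 30 mm apart along the board's x, as far apart as the pins.
- vial_rack: White rack of sample vials, 132 x 56 mm, 40 mm high, at the left edge of the bench; bystander.
- pen: Red and white felt pen, 135 x 17 mm, lying on the bench between the card rack and the board; bystander.
- screwdriver: Yellow-handled screwdriver, 197 x 24 mm, lying along the right edge of the bench; bystander.
- ferrule_box: Small clear and white ferrule box, 42 x 62 x 16 mm, in front of the chromatograph; bystander.
- septa_tin: Round tin, 46 mm across, 19 mm high, in front of the chromatograph; bystander.
- loupe: Black eye loupe, 36 mm across, 34 mm high, in front of the chromatograph; bystander.
- amber_bottle: Amber bottle, 62 mm across, 150 mm high, at the left rear; bystander.
- label_rolls: Roll of labels, 122 mm across, 27 mm high, at the left; bystander.

How it is judged:
By the outcome, as a careful person would: the job done as asked, in the order asked, and still so for the second after the job is handed in, while the arm keeps its last pose, push and grip.
It also fails if it takes over 40 s, if anything falls off the work surface, if the arm or the gripper's body presses on something with over 40 N, if the wrist force passes 120 N, or if a joint passes its speed limit or range.

## Robot

A 7-joint arm with a two-finger parallel gripper is mounted at the origin on a cart in front of the work surface, level with it; the furniture and walls round the work are solid. World frame = base frame: x ahead of the robot, y to its left, z up, the work surface at z = 0. Lengths are in m, angles in rad, forces in N, time in s.
With the tool pointing down it reaches from about 0.4 to 0.85 m from the base axis. Payload 6.9 kg.
Tool frame: the origin (TCP) lies midway between the tips of the shut fingers; the grasp point (between the pads) lies behind it (ctrl.pinch_z is the z of the grasp point in the tool frame, in m); z points along the fingers, y is the line along which they close (so a half turn about z gives the same grasp; the last joint's range is limited). The gripper opens to 85 mm and grips with 20 to 120 N. Pads are 22 mm wide; open, the fingers measure 114 mm over their backs; the gripper's body (76 mm by 85 mm) begins 54 mm behind the grasp point. The pads swing forward as they close: fully open they stand 13 mm farther back than shut.
Start: joints at [1.355, 0.507, -0.238, 1.5, 0.126, 1.149, -0.155], TCP at [0.197, -0.593, 0.208] pointing down, gripper open.
Joint ranges: [-3.08, 3.08], [-0.24, 2.05], [-1.43, 1.35], [0, 2.5], [-1.52, 4.66], [0.17, 1.96], [-2.89, 2.89]. Speed limits (rad/s): [2.39, 2.39, 3.14, 3.14, 3.14, 3.14, 3.14].

## Interface

Orientations are given as a unit quaternion [w, x, y, z].
In Python, from station import ctrl, get_state, vision, ticket, models gives the robot as it stands. Calls block until the motion is done:
- ctrl.movep(position, orientation): joint-space move of the TCP to a pose.
- ctrl.movel(position, frame=None, max_speed=0.15): straight line of the TCP; frame=None keeps the orientation; max_speed is the mean speed in m/s.
- ctrl.set_joints(angles): joint-space move.
- ctrl.ungrasp() and ctrl.close_gripper(force=None): open the fingers fully, or close them until they stop; force is the grip in N (None keeps the last).
- ctrl.pause(seconds).
- ctrl.ik(position, orientation): joint angles nearest the present ones, or None.
- get_state(): the state.
- vision.grab_frame(name): name is "side" or "top" or "wrist"; returns (picture, depth): 420x560x3 uint8, blue, green, red; 420x560 float32, m along the optical axis (not along the pixel's ray), 0 where there is no reading.
- vision.camera_info(name): a dict with "mtx" (3x3 intrinsics, pixels), "dist_coeffs" ([k1, k2, p1, p2, k3] as OpenCV has them; the pictures are not rectified), "R" (3x3) and "t" (3): a world point X has camera coordinates R X + t; the wrist camera has in their place "hand_eye" (4x4, takes a point from camera to tool coordinates, whose origin is the TCP and whose axes are the flange's). Camera axes: x right, y down, z forward; pixel columns grow to the right and rows downward; lengths in m; the calibration is good to about 2 mm. A picture is of the moment at which its call begins: read the wrist's pose just before it. camera_info takes no time and is no camera call.
A pose or a line that the arm cannot do raises ctrl.Unreachable and nothing moves.
- ticket.close_job(): hands the job in; it is judged then, once.
Trained networks look in the newest picture that a camera, given by its name, has taken for a name from the list of things; names that differ only in an ending like _2 or _b are one class to them, and where a whole thing is asked for, a point or a joint stands for the part that bears it (a point fixed in the world has none). Each returns a list of dicts, best first, with "p" (0 to 1); they miss things now and then, are a little off and sometimes report something else, mostly with a low value. They report only what shows in the picture. A call takes as long as a camera call.
- models.recognise(camera, target): "point" ([column, row] in pixels, amid what is visible of it).
- models.masks_of(camera, target): "mask" (420x560 bool, what is visible of it) and "point" ([column, row] in pixels, amid what is visible of it).
The state is a dict: "time": time; "qpos": joint angles; "qd": joint speeds; "tau": joint torques, N m; "tcp_pos": TCP position; "eef_rot": TCP orientation; "contact_force": force on the tool from outside, world axes, zero at the start; "wrist_torque": the same for the moment, N m; "width": finger opening in m; "gripper_force": force on a finger pad.
Only numpy, scipy, OpenCV 4.12 (cv2) and the standard library are available. Lean on these libraries where they do the work, as an engineer would, in place of code of your own. Each camera call takes 0.05 s, during which the arm holds its last target. There are 200 camera calls.

## Working session

There is one attempt and no reset: what is moved stays moved. The work goes in short steps, each a Python script; the robot and the scene stay as the last script left them, time stands still between calls to the robot, and variables do not carry over. Pictures are saved under pics/ and viewed, at most 10 in all, crops included, and the job is handed in when it is done.

```bash
mkdir -p pics; ls; cat > h.py <<'E'
import numpy as np, cv2
from station import ctrl, get_state, vision, ticket, models
from scipy.spatial.transform import Rotation as Rn
def pose():
    s=get_state(); q=s["eef_rot"]; return np.array(s["tcp_pos"]), Rn.from_quat([q[1],q[2],q[3],q[0]]).as_matrix()
def cam(name, ps=None):
    c=vision.camera_info(name); K=np.array(c["mtx"]); d=np.array(c["dist_coeffs"])
    if name=="wrist":
        p,R=ps; H=np.array(c["hand_eye"]); Rc=R@H[:3,:3]; o=R@H[:3,3]+p
    else:
        Rc=np.array(c["R"]).T; o=-Rc@np.array(c["t"])
    return K,d,Rc,o
def rays(name,uv,ps=None):
    K,d,Rc,o=cam(name,ps)
    n=cv2.undistortPoints(np.array(uv,float).reshape(-1,1,2),K,d).reshape(-1,2)
    return o,np.c_[n,np.ones(len(n))]@Rc.T
def at_z(name,uv,z,ps=None):
    o,r=rays(name,uv,ps); return o+r*((z-o[2])/r[:,2])[:,None]
def at_d(name,uv,dep,ps=None):
    o,r=rays(name,uv,ps); return o+r*np.asarray(dep)[:,None]
def project(name,X,ps=None):
    K,d,Rc,o=cam(name,ps); X=np.atleast_2d(X)
    return cv2.projectPoints(((X-o)@Rc).reshape(-1,1,3),np.zeros(3),np.zeros(3),K,d)[0].reshape(-1,2)
E
python3 - <<'E'
from h import *
print(get_state()["time"],ctrl.pinch_z)
for n in("top","side"):
    im,de=vision.grab_frame(n); cv2.imwrite(f"pics/{n}0.png",im); np.save(f"pics/{n}0.npy",de)
    print(n,cam(n)[3])
    for t in("tester","grip_point","one_pin_card","spare_board","marked_spot","land_1","board","card_rack","pen"):
        print(t,[(np.round(r["point"],1).tolist(),round(r["p"],2)) for r in models.recognise(n,t)][:4])
E
```

```text
pics
0.0 -0.0187
top [0.48147688 0.12470122 1.12536881]
tester [([318.3, 240.6], 0.52), ([340.3, 243.9], 0.45)]
grip_point [([320.0, 244.8], 0.66), ([145.0, 254.1], 0.16)]
one_pin_card [([361.7, 249.0], 0.74)]
spare_board [([337.2, 244.3], 0.51)]
marked_spot [([212.2, 246.3], 0.81)]
land_1 []
board [([213.1, 246.7], 0.87)]
card_rack [([330.9, 245.4], 0.79), ([145.3, 251.2], 0.61)]
pen [([288.0, 248.4], 0.77)]
side [0.36147649 0.95638923 0.75907863]
tester [([311.0, 195.8], 0.85), ([324.0, 209.0], 0.38), ([220.2, 343.8], 0.16)]
grip_point [([311.2, 200.3], 0.74), ([298.8, 364.9], 0.6)]
one_pin_card [([325.6, 169.9], 0.64), ([297.8, 296.3], 0.31)]
spare_board [([322.2, 181.9], 0.55), ([300.5, 298.1], 0.4)]
marked_spot [([297.9, 294.1], 0.85)]
land_1 [([223.2, 345.0], 0.69), ([287.4, 181.7], 0.6)]
board [([296.6, 295.7], 0.57)]
card_rack [([323.9, 209.1], 0.88), ([296.4, 296.2], 0.43)]
pen [([322.9, 232.1], 0.55)]
```

```bash
ls pics
```

```text
side0.npy
side0.png
top0.npy
top0.png
```

```bash
python3 - <<'E'
import cv2
a=cv2.imread("pics/top0.png")[170:320,130:400]
cv2.imwrite("pics/top0c.png",cv2.resize(a,None,fx=2.96,fy=2.96,interpolation=cv2.INTER_CUBIC))
E
```

```text
(no output)
```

View pics/top0c.png

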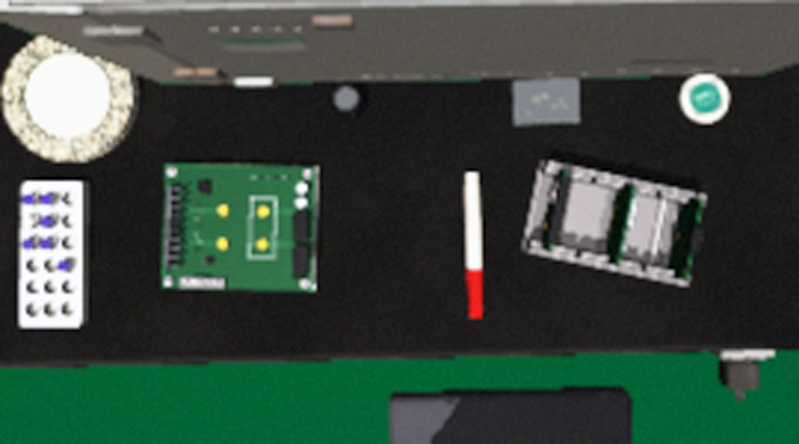

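View pics/side0.png

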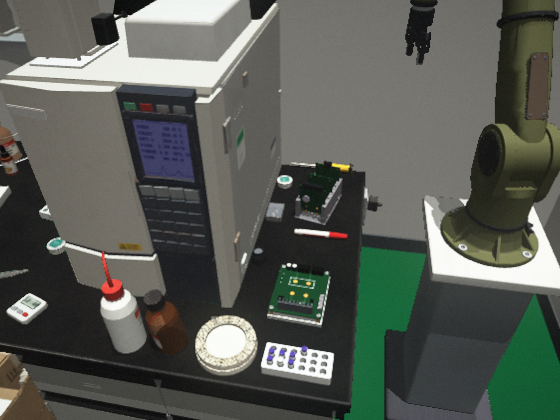

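The top view shows the rack, with its cards, around crop (620,222). The long black strip is at its left end, at crop (560,210), which is full pixel (319,241). The board is at crop (240,228), with the outlined lands at (263,210) and (263,243) on the right (-y) side. The side view agrees.

```bash
python3 - <<'E'
from h import *
f=lambda c:[[130+u/2.96,170+v/2.96] for u,v in c]
print("rack corners",at_z("top",f([(540,160),(707,192),(690,285),(522,250)]),.06).round(3).tolist())
print("strip ends",at_z("top",f([(566,172),(553,248)]),.112).round(3).tolist())
print("lands",at_z("top",f([(263,210),(263,243)]),.0276).round(4).tolist())
print(vision.camera_info("wrist")["hand_eye"])
p,R=pose(); print(p,R.round(3).tolist(), get_state()["width"])
E
```

```text
rack corners [[0.5, 0.015, 0.06], [0.469, -0.135, 0.06], [0.386, -0.117, 0.06], [0.421, 0.033, 0.06]]
strip ends [[0.489, -0.001, 0.112], [0.425, 0.011, 0.112]]
lands [[0.4604, 0.2672, 0.0276], [0.4304, 0.2675, 0.0276]]
[[ 3.25663174e-04 -9.55431402e-01 -2.95213023e-01  7.42484961e-02]
 [ 9.99999860e-01  1.88105555e-04  4.94358859e-04 -6.41152863e-05]
 [-4.16794769e-04 -2.95213143e-01  9.55431330e-01 -1.64920423e-01]
 [ 0.00000000e+00  0.00000000e+00  0.00000000e+00  1.00000000e+00]]
[ 0.19704757 -0.5930889   0.20789392] [[0.949, 0.315, -0.0], [0.315, -0.949, 0.0], [0.0, -0.0, -1.0]] 0.08547355998254863
```

```bash
cat >> h.py <<'E'
def quat(yaw):  # tool down, tool x at yaw
    c,s=np.cos(yaw),np.sin(yaw)
    q=Rn.from_matrix(np.array([[c,s,0],[s,-c,0],[0,0,-1]])).as_quat(); return [q[3],q[0],q[1],q[2]]
E
python3 - <<'E'
from h import *
de=np.load("pics/top0.npy"); v,u=np.mgrid[0:420,0:560]; m=de>0
P=at_d("top",np.c_[u[m],v[m]],de[m])
ok=(P[:,1]>-.2)&(P[:,1]<.4)&(P[:,0]>.5)
for z in(.05,.15,.25,.35,.45,.6):
    k=ok&(abs(P[:,2]-z)<.04); print(z,k.sum(),P[k,0].min() if k.any() else None, np.percentile(P[k,0],5) if k.any() else None)
for yaw in(-.2,np.pi-.2,-np.pi-.2):
    for p in([.457,.005,.3],[.457,.005,.11],[.457,.005,.23],[.445,.267,.3],[.445,.267,.14]):
        y=yaw+(.2 if p[1]>.1 else 0)
        q=ctrl.ik(p,quat(y)); print(round(yaw,2),p,None if q is None else np.round(q,2))
E
```

```text
0.05 1351 0.5000296817389577 0.5037931030525579
0.15 748 0.5745334748734467 0.5754179898390032
0.25 1003 0.5729285102446394 0.5783358348698016
0.35 1382 0.5739366946471466 0.5775993140567788
0.45 3537 0.5732708925161895 0.5779089144720365
0.6 24235 0.5881995384674816 0.5905462337095263
-0.2 [0.457, 0.005, 0.3] [ 0.57  0.22 -0.79  1.74  0.17  1.24 -2.04]
-0.2 [0.457, 0.005, 0.11] [ 0.29  0.4  -0.48  2.06  0.27  0.74 -2.13]
-0.2 [0.457, 0.005, 0.23] [ 0.47  0.27 -0.69  1.88  0.2   1.06 -2.07]
-0.2 [0.445, 0.267, 0.3] [ 0.25  0.56 -1.42  1.6   0.55  1.46 -2.78]
-0.2 [0.445, 0.267, 0.14] [ 0.06  0.57 -1.02  1.87  0.57  1.02 -2.76]
2.94 [0.457, 0.005, 0.3] [ 0.89  0.38 -1.34  1.74  0.38  1.33  0.83]
2.94 [0.457, 0.005, 0.11] [ 0.61  0.51 -0.98  2.06  0.56  0.87  0.67]
2.94 [0.457, 0.005, 0.23] [ 0.83  0.45 -1.31  1.87  0.47  1.18  0.73]
2.94 [0.445, 0.267, 0.3] [ 0.22  0.5  -1.3   1.6   0.49  1.41  0.44]
2.94 [0.445, 0.267, 0.14] [ 0.15  0.67 -1.23  1.87  0.7   1.12  0.23]
-3.34 [0.457, 0.005, 0.3] [ 0.89  0.38 -1.34  1.74  0.38  1.33  0.83]
-3.34 [0.457, 0.005, 0.11] [ 0.61  0.51 -0.98  2.06  0.56  0.87  0.67]
-3.34 [0.457, 0.005, 0.23] [ 0.83  0.45 -1.31  1.87  0.47  1.18  0.73]
-3.34 [0.445, 0.267, 0.3] [ 0.22  0.5  -1.3   1.6   0.49  1.41  0.44]
-3.34 [0.445, 0.267, 0.14] [ 0.15  0.67 -1.23  1.87  0.7   1.12  0.23]
```

```bash
python3 - <<'E'
from h import *
ctrl.movep([.42,.005,.27],quat(np.pi-.2)); ctrl.pause(.2)
ps=pose(); im,de=vision.grab_frame("wrist"); cv2.imwrite("pics/w1.png",im); np.savez("pics/w1.npz",de=de,p=ps[0],R=ps[1])
print(get_state()["time"],ps[0])
for t in("tester","grip_point","one_pin_card"):
    for r in models.masks_of("wrist",t)[:3]:
        m=r["mask"]; d=de[m]; 
        P=at_d("wrist",np.argwhere(m)[:,::-1],d,ps); print(t,np.round(r["point"]),round(r["p"],2),m.sum(),P[d>0].min(0).round(3),P[d>0].max(0).round(3))
E
```

```text
3.5417 [0.42009884 0.0045541  0.26989588]
tester [293. 212.] 0.63 764 [ 0.419 -0.008 -0.002] [0.532 0.02  0.113]
tester [186. 201.] 0.29 1292 [ 0.393 -0.118  0.013] [ 0.463 -0.098  0.113]
grip_point [294. 208.] 0.7 775 [ 0.419 -0.008 -0.002] [0.533 0.02  0.113]
one_pin_card [183. 204.] 0.56 1324 [ 0.393 -0.158 -0.001] [ 0.472 -0.099  0.113]
```

View pics/w1.png

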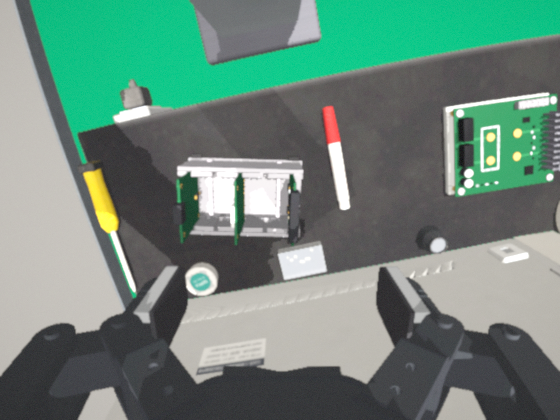

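The wrist view shows the tester's black strip at about (295,212), the right-most card in the rack here. The bare spare is at (237,207) and the short-grip card at (182,212). The board's outlined lands are at about (490,150).

```bash
python3 - <<'E'
from h import *
f=np.load("pics/w1.npz"); ps=(f["p"],f["R"]); de=f["de"]; im=cv2.imread("pics/w1.png")
v,u=np.mgrid[0:420,0:560]; m=de>0
P=np.full((420,560,3),np.nan); P[m]=at_d("wrist",np.c_[u[m],v[m]],de[m],ps)
top=(abs(P[...,2]-.112)<.005)&(abs(P[...,1]-.005)<.035)&(abs(P[...,0]-.457)<.06)
print(top.sum()); 
uv=np.argwhere(top)[:,::-1]; print(uv.min(0),uv.max(0))
r=cv2.minAreaRect(uv.astype(np.float32)); b=cv2.boxPoints(r); print(r)
B=at_z("wrist",b,.112,ps); print(B.round(4)); c=B.mean(0); 
e=B-c; d=B[2]-B[1],B[1]-B[0]; print([ (np.linalg.norm(k),np.degrees(np.arctan2(k[1],k[0]))) for k in d],c)
# rack yaw: rim points at z~.06
rk=(abs(P[...,2]-.058)<.006)&(P[...,0]>.35)&(P[...,0]<.54)&(P[...,1]<.06)&(P[...,1]>-.16)
r2=cv2.minAreaRect(P[rk][:,:2].astype(np.float32)); print("rack",rk.sum(),r2)
A=im[140:260,160:320]; cv2.imwrite("pics/w1c.png",cv2.resize(A,None,fx=5,fy=5,interpolation=cv2.INTER_CUBIC))
E
```

```text
501
[288 191] [299 242]
((293.7767333984375, 216.52877807617188), (10.178208351135254, 51.26115036010742), 2.12109637260437)
[[ 0.4807 -0.0015  0.112 ]
 [ 0.4261  0.0112  0.112 ]
 [ 0.4286  0.0212  0.112 ]
 [ 0.4833  0.009   0.112 ]]
[(np.float64(0.010302411274795812), np.float64(76.3232448950199)), (np.float64(0.05602835452521509), np.float64(166.85299203115247))] [0.45467087 0.0099631  0.112     ]
rack 2235 ((0.44190871715545654, -0.05111580342054367), (0.14522279798984528, 0.08480758219957352), 76.6424560546875)
```

View pics/w1c.png

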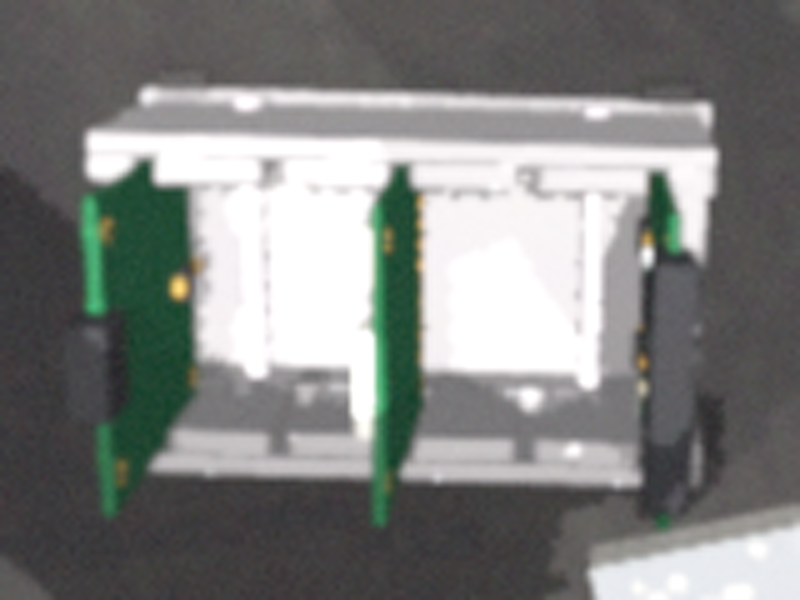

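Measured on the strip top: 56.0 x 10.3 mm at z≈0.112, with yaw matching the rack, so it matches the given sizes. I'll approach, re-measure up close and grip 5 mm above the grip point, so the open fingers clear the spare board's edge.

```bash
python3 - <<'E'
from h import *
yaw=np.radians(166.7)
ctrl.movep([.4547,.010,.165],quat(yaw)); ctrl.pause(.2)
ps=pose(); im,de=vision.grab_frame("wrist"); cv2.imwrite("pics/w2.png",im)
v,u=np.mgrid[0:420,0:560]; m=de>0
P=np.full((420,560,3),np.nan); P[m]=at_d("wrist",np.c_[u[m],v[m]],de[m],ps)
top=(abs(P[...,2]-.112)<.004)&(np.hypot(P[...,1]-.01,P[...,0]-.4547)<.034)
print("z",np.median(P[top][:,2]),top.sum(),ps[0])
r=cv2.minAreaRect(np.argwhere(top)[:,::-1].astype(np.float32)); b=cv2.boxPoints(r)
B=at_z("wrist",b,.112,ps); 
print(r,B.mean(0),[(np.linalg.norm(k),np.degrees(np.arctan2(k[1],k[0]))) for k in (B[2]-B[1],B[1]-B[0])])
print(get_state()["time"],cam("wrist",ps)[0])
E
```

```text
z 0.11075655134877418 1051 [0.45539487 0.00996618 0.16671457]
((282.5, 218.0), (74.0, 15.0), 90.0) [0.45513974 0.01017742 0.112     ] [(np.float64(0.055354011193245345), np.float64(-12.854884974091869)), (np.float64(0.01022707199107192), np.float64(76.69822728095593))]
4.4583 [[328.76373923   0.         281.46462413]
 [  0.         328.76373923 208.55584582]
 [  0.           0.           1.        ]]
```

View pics/w2.png

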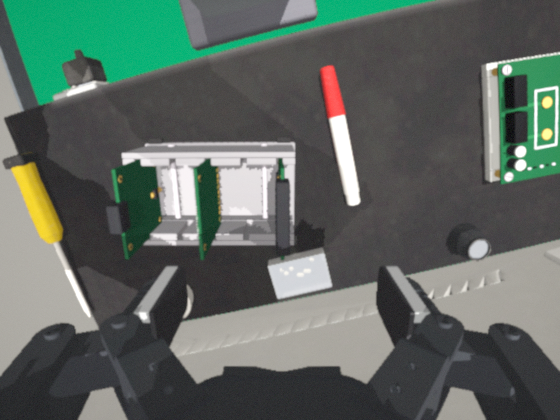

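The strip sits at (282,215), midway between the two fingertips (180 and 385 at row 268), and its size and height check out. I'll grip it now.

```bash
python3 - <<'E'
from h import *
S=lambda t:print(t,round(get_state()["time"],2),np.round(get_state()["tcp_pos"],4),"F",np.round(get_state()["contact_force"],2),"w",round(get_state()["width"],4),"g",np.round(get_state()["gripper_force"],1))
ctrl.movel([.4549,.0100,.0905],max_speed=.08); ctrl.pause(.3); S("down")
ctrl.close_gripper(30); ctrl.pause(.3); S("closed")
if get_state()["width"]<.013 and get_state()["width"]>.007:
    ctrl.movel([.4549,.0100,.0955],max_speed=.03); S("up5")
    ctrl.movel([.4549,.0100,.205],max_speed=.12); ctrl.pause(.2); S("up")
    for n in("side","top"):
        im,de=vision.grab_frame(n); cv2.imwrite(f"pics/{n}1.png",im); np.save(f"pics/{n}1.npy",de)
        for t in("tester","pin_a"):
            print(n,t,[(np.round(r["point"],1).tolist(),round(r["p"],2)) for r in models.recognise(n,t)][:3])
    a=cv2.imread("pics/side1.png")[100:280,220:420]; cv2.imwrite("pics/side1c.png",cv2.resize(a,None,fx=3.3,fy=3.3,interpolation=cv2.INTER_CUBIC))
E
```

```text
down 5.84 [0.4551 0.0099 0.0907] F [-0.59 -0.24  0.46] w 0.0854 g 0.0
closed 6.91 [0.4549 0.01   0.0905] F [-0.37 -0.46  0.07] w 0.0 g 0.0
```

```bash
python3 - <<'E'
from h import *
im,de=vision.grab_frame("wrist"); cv2.imwrite("pics/w3.png",im); 
im2,de=vision.grab_frame("side"); a=im2[120:300,220:460]; cv2.imwrite("pics/s3.png",np.vstack([cv2.resize(im[120:420],(560,300)),cv2.resize(a,(400,300))] if 0 else [im[100:400],cv2.resize(a,(560,300))]))
s=get_state(); print(s["width"],s["tcp_pos"],s["time"])
E
```

```text
-0.00015149236046330805 [0.45489835 0.01000025 0.09049141] 7.0083
```

View pics/s3.png

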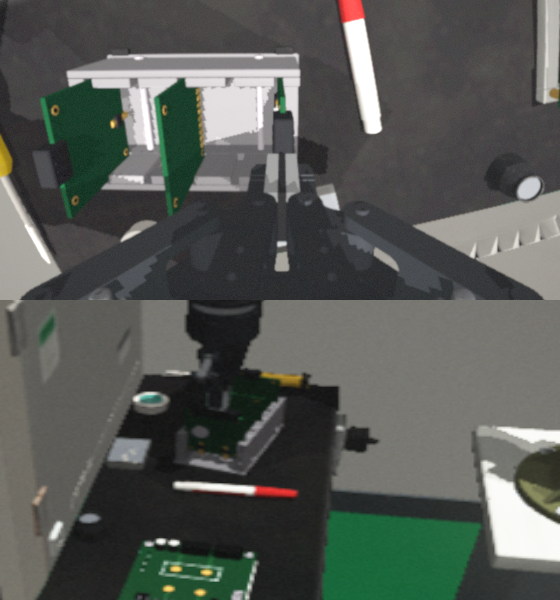

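The wrist view shows the fingers closed over the strip at about (283,250), but the reported width is 0. I'll check the depth around the pads before moving.

```bash
python3 - <<'E'
from h import *
ps=pose(); im,de=vision.grab_frame("wrist")
v,u=np.mgrid[0:420,0:560]; m=de>0
P=np.full((420,560,3),np.nan); P[m]=at_d("wrist",np.c_[u[m],v[m]],de[m],ps)
T=(P-ps[0])@ps[1]
for r in range(205,330,8):
    print(r,[tuple((T[r,c]*1000).round().astype(int)) if m[r,c] else None for c in range(258,310,6)])
cv2.imwrite("pics/w4.png",cv2.resize(im[190:330,200:370],None,fx=4.2,fy=4.2,interpolation=cv2.INTER_CUBIC))
E
```

```text
205 [(np.int64(5), np.int64(-19), np.int64(76)), (np.int64(2), np.int64(-14), np.int64(85)), (np.int64(2), np.int64(-10), np.int64(86)), (np.int64(14), np.int64(-4), np.int64(46)), (np.int64(30), np.int64(0), np.int64(-10)), (np.int64(1), np.int64(5), np.int64(87)), (np.int64(2), np.int64(9), np.int64(86)), (np.int64(0), np.int64(14), np.int64(91)), (np.int64(0), np.int64(19), np.int64(91))]
213 [(np.int64(-2), np.int64(-19), np.int64(77)), (np.int64(-5), np.int64(-15), np.int64(86)), (np.int64(-5), np.int64(-10), np.int64(86)), (np.int64(27), np.int64(-3), np.int64(-12)), (np.int64(27), np.int64(0), np.int64(-12)), (np.int64(27), np.int64(3), np.int64(-12)), (np.int64(-5), np.int64(10), np.int64(87)), (np.int64(-7), np.int64(15), np.int64(92)), (np.int64(-7), np.int64(20), np.int64(91))]
221 [(np.int64(-9), np.int64(-19), np.int64(78)), (np.int64(-12), np.int64(-15), np.int64(86)), (np.int64(-12), np.int64(-10), np.int64(87)), (np.int64(25), np.int64(-3), np.int64(-20)), (np.int64(26), np.int64(0), np.int64(-20)), (np.int64(26), np.int64(2), np.int64(-20)), (np.int64(-12), np.int64(
[... 4682 characters left out ...]
(13), np.int64(-4), np.int64(-76)), (np.int64(8), np.int64(-2), np.int64(-69)), (np.int64(1), np.int64(0), np.int64(-60)), (np.int64(8), np.int64(2), np.int64(-69)), (np.int64(13), np.int64(3), np.int64(-76)), (np.int64(13), np.int64(5), np.int64(-77)), (np.int64(13), np.int64(7), np.int64(-76))]
325 [(np.int64(12), np.int64(-8), np.int64(-79)), (np.int64(14), np.int64(-6), np.int64(-81)), (np.int64(13), np.int64(-4), np.int64(-80)), (np.int64(5), np.int64(-2), np.int64(-69)), (np.int64(-2), np.int64(0), np.int64(-60)), (np.int64(5), np.int64(2), np.int64(-70)), (np.int64(13), np.int64(3), np.int64(-81)), (np.int64(13), np.int64(5), np.int64(-80)), (np.int64(13), np.int64(7), np.int64(-80))]
```

View pics/w4.png

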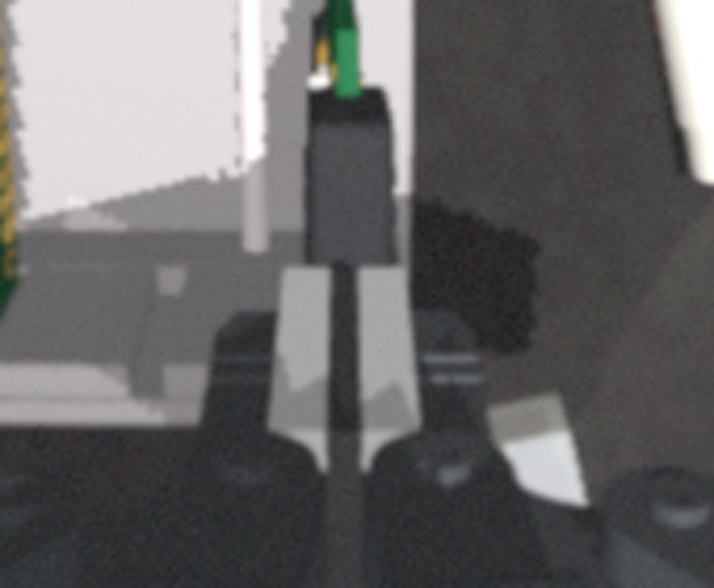

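The crop explains it. The shut pads (light grey, ending at crop row 265) stop above the strip top, so the real fingertips are about 28 mm short of the reported TCP. I'll raise the arm and confirm with the side camera's depth.

```bash
python3 - <<'E'
from h import *
ctrl.movel([.4549,.0100,.19],max_speed=.15); ctrl.pause(.3)
p,R=pose(); print(p)
v,u=np.mgrid[0:420,0:560]
for n in("side","top"):
    im,de=vision.grab_frame(n); m=de>0
    P=at_d(n,np.c_[u[m],v[m]],de[m]); 
    k=(np.hypot(P[:,0]-p[0],P[:,1]-p[1])<.025)
    Q=P[k]; print(n,k.sum(), "hist z mm", [(z,int(((Q[:,2]*1000)//5*5==z).sum())) for z in range(95,260,5)])
ps=pose(); im,de=vision.grab_frame("wrist"); m=de>0
P=np.full((420,560,3),np.nan); P[m]=at_d("wrist",np.c_[u[m],v[m]],de[m],ps); T=(P-p)@R
k=(abs(T[...,0])<.016)&(abs(T[...,1])<.016)&(T[...,2]<.03); print("wrist tool z max of finger",np.nanpercentile(T[k][:,2],[90,98,100]))
print(get_state()["time"])
E
```

```text
[0.45463162 0.01005269 0.18952063]
side 1048 hist z mm [(95, 30), (100, 27), (105, 34), (110, 36), (115, 0), (120, 0), (125, 0), (130, 0), (135, 0), (140, 0), (145, 0), (150, 0), (155, 0), (160, 0), (165, 0), (170, 0), (175, 0), (180, 0), (185, 0), (190, 0), (195, 0), (200, 0), (205, 0), (210, 10), (215, 9), (220, 18), (225, 15), (230, 22), (235, 20), (240, 14), (245, 16), (250, 6), (255, 11)]
top 1384 hist z mm [(95, 0), (100, 0), (105, 0), (110, 0), (115, 0), (120, 0), (125, 0), (130, 0), (135, 0), (140, 0), (145, 0), (150, 0), (155, 0), (160, 0), (165, 0), (170, 0), (175, 0), (180, 0), (185, 0), (190, 0), (195, 0), (200, 0), (205, 0), (210, 0), (215, 0), (220, 0), (225, 0), (230, 0), (235, 0), (240, 0), (245, 0), (250, 0), (255, 0)]
wrist tool z max of finger [-0.04256807 -0.03145223 -0.02552354]
8.325
```

```bash
cat >> h.py <<'E'
def S(t):
    s=get_state(); print(t,round(s["time"],2),np.round(s["tcp_pos"],4),"F",np.round(s["contact_force"],2),"w",round(s["width"],4),"g",np.round(s["gripper_force"],1),flush=True)
E
python3 - <<'E'
from h import *
ctrl.ungrasp(); S("open")
ctrl.movel([.4550,.0100,.085],max_speed=.15); S("a")
ctrl.movel([.4550,.0100,.066],max_speed=.06); ctrl.pause(.2); S("down")
ctrl.close_gripper(30); ctrl.pause(.3); S("closed")
if .007<get_state()["width"]<.014:
    ctrl.movel([.4550,.0100,.072],max_speed=.03); S("up6")
    ctrl.movel([.4550,.0100,.185],max_speed=.12); ctrl.pause(.2); S("up")
E
```

```text
open 9.11 [0.4549 0.01   0.19  ] F [0.12 0.79 0.58] w 0.0855 g 0.0
a 9.96 [0.4554 0.0103 0.0856] F [ 0.39 -1.11 -0.4 ] w 0.0855 g 0.0
down 10.62 [0.4552 0.0101 0.0662] F [-0.2  -0.27  0.57] w 0.0853 g 0.0
closed 11.6 [0.455  0.0098 0.0661] F [-0.43 -1.23  3.62] w 0.0092 g 34.0
up6 11.95 [0.4549 0.01   0.0721] F [-0.94 -1.27 -0.71] w 0.0095 g 33.2
up 13.24 [0.4547 0.01   0.1845] F [ 0.04  0.72 -1.4 ] w 0.0094 g 32.9
```

The strip is gripped (width 9.4 mm) and the card is lifted 118 mm, so it clears the other cards. Next I'll move beside the board and measure the lands with the wrist camera and the pins with the side camera.

```bash
python3 - <<'E'
from h import *
ctrl.movep([.425,.19,.19],quat(np.pi)); ctrl.pause(.3); S("at")
ps=pose(); im,de=vision.grab_frame("wrist"); cv2.imwrite("pics/w5.png",im); np.savez("pics/w5.npz",de=de,p=ps[0],R=ps[1])
for t in("marked_spot","land_1"): print(t,[(np.round(r["point"],1).tolist(),round(r["p"],2)) for r in models.recognise("wrist",t)][:5])
def gold(im,n,ps=None):
    h=cv2.cvtColor(im,cv2.COLOR_BGR2HSV); m=cv2.inRange(h,(18,110,110),(35,255,255))
    k,l,st,c=cv2.connectedComponentsWithStats(m)
    for i in range(1,k):
        if st[i,4]>=8:
            X=at_z(n,[c[i]],.0276,ps)[0]
            if .35<X[0]<.55 and .18<X[1]<.36: print(n,c[i].round(1),st[i,4],X.round(4))
gold(im,"wrist",ps)
for n in("side","top"):
    a,d=vision.grab_frame(n); cv2.imwrite(f"pics/{n}5.png",a); np.save(f"pics/{n}5.npy",d); gold(a,n)
a=cv2.imread("pics/side5.png")[180:320,220:380]
cv2.imwrite("pics/v5.png",np.hstack([cv2.resize(a,(480,420),interpolation=cv2.INTER_CUBIC),cv2.resize(im,(320,240)) if 0 else im[100:,240:][:420].copy() if 0 else cv2.resize(im,(320,420))]))
E
```

```text
at 14.3 [0.4254 0.189  0.1899] F [-0.44  0.41 -1.41] w 0.0095 g 32.9
marked_spot [([380.8, 199.4], 0.64)]
land_1 [([358.8, 217.8], 0.58), ([496.2, 294.5], 0.33), ([283.4, 277.0], 0.26)]
wrist [361.3 188. ] 96 [0.4282 0.2705 0.0276]
wrist [395.6 189.2] 93 [0.4294 0.3064 0.0276]
wrist [358.6 215.6] 87 [0.458  0.2697 0.0276]
wrist [276.5 213.5] 8 [0.4555 0.1833 0.0276]
wrist [391.7 216.6] 87 [0.4592 0.3052 0.0276]
side [295.  280.7] 18 [0.4587 0.2707 0.0276]
side [308. 283.] 17 [0.4292 0.2726 0.0276]
side [292.  292.7] 18 [0.4597 0.3069 0.0276]
side [305.2 294.9] 18 [0.4306 0.3083 0.0276]
```

View pics/v5.png

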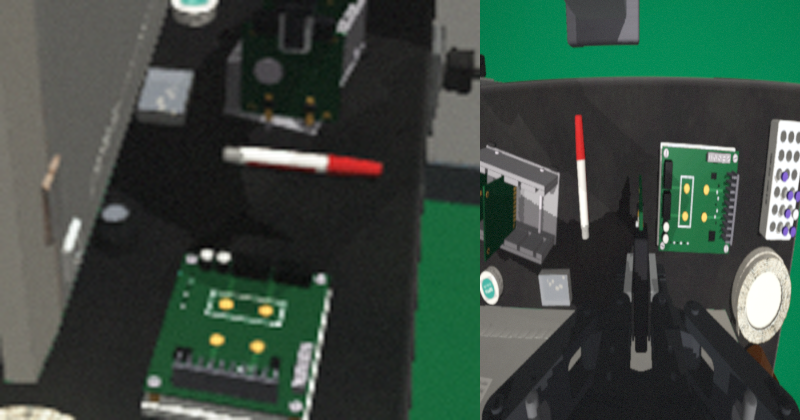

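The lands agree between the wrist and side cameras to about 1.5 mm: midpoint ≈(0.4434, 0.2708), spacing 30 mm, board yaw ≈-2.2°. In the side view the card hangs upright with its pins below at about (309,219) and (324,219). I'll move to hover just above the lands and look.

```bash
python3 - <<'E'
from h import *
q=quat(np.pi-.038)
ctrl.movep([.4434,.2708,.19],q); ctrl.movel([.4434,.2708,.097],max_speed=.1); ctrl.pause(.4); S("hover")
ps=pose(); im,d=vision.grab_frame("side"); cv2.imwrite("pics/side6.png",im); np.save("pics/side6.npy",d)
print("pin",[(np.round(r["point"],1).tolist(),round(r["p"],2)) for r in models.recognise("side","pin_a")][:4])
print("tester",[(np.round(r["point"],1).tolist(),round(r["p"],2)) for r in models.recognise("side","tester")][:2])
o=ps[0]+ps[1]@np.array([0,0,.0581]); ax=ps[1][:,0]
for s in(-1,1):
    print("exp tip",project("side",o+s*.015*ax).round(1),"exp card corner",project("side",o+s*.036*ax+[0,0,.014]).round(1),project("side",o+s*.036*ax+[0,0,.094]).round(1), "land",project("side",np.array([.4434,.2708,.0276])+s*.015*ax).round(1))
a=im[200:320,230:370]
cv2.imwrite("pics/v6.png",cv2.resize(a,None,fx=5,fy=5,interpolation=cv2.INTER_CUBIC))
E
```

```text
hover 16.46 [0.4435 0.2708 0.0972] F [ 0.51 -0.33 -0.61] w 0.0096 g 32.9
pin []
tester [([302.6, 261.8], 0.57), ([297.6, 365.4], 0.45)]
exp tip [[295.2 276.9]] exp card corner [[285.9 271. ]] [[285.9 244. ]] land [[295.2 280.5]]
exp tip [[308.6 279. ]] exp card corner [[318.3 276.1]] [[320.  248.9]] land [[308.4 282.6]]
```

View pics/v6.png

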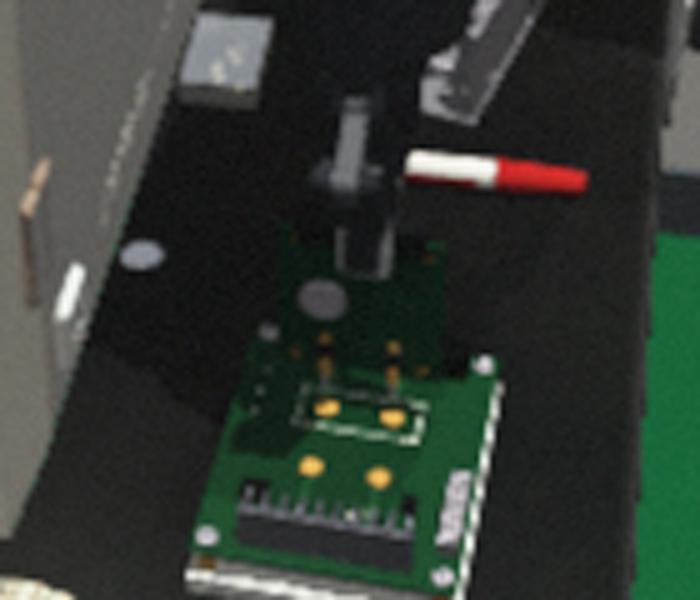

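The pins hang right above the outlined lands: tips at about (295,278) and (308.6,279), lands at (295.4,281.4) and (308.4,283.4), which is what the model predicts. I'll lower slowly while averaging the force.

```bash
cat >> h.py <<'E'
def Fz(n=12):
    a=[]
    for _ in range(n): ctrl.pause(.03); s=get_state(); a.append([*s["contact_force"],*s["wrist_torque"],s["tcp_pos"][2]])
    return np.mean(a,0)
E
python3 - <<'E'
from h import *
b=Fz(20); print("base",b.round(3))
for z in(.090,.0875,.086,.085,.084,.083):
    ctrl.movel([.4434,.2708,z],max_speed=.02); f=Fz(); d=f-b; print(z,f[-1].round(5),"dF",d[:3].round(2),"dT",d[3:6].round(3),flush=True)
    if d[2]>3.2: break
S("now")
E
```

```text
base [-0.039 -0.149 -0.787  0.013  0.001 -0.004  0.097]
0.09 0.09005 dF [ 0.09 -0.12 -0.22] dT [-0.015  0.015  0.024]
0.0875 0.08749 dF [ 0.01  0.27 -0.31] dT [-0.017  0.     0.01 ]
0.086 0.08599 dF [-0.13  0.21 -0.6 ] dT [-0.007  0.018  0.004]
0.085 0.08507 dF [0.09 0.43 1.32] dT [-0.016  0.001  0.002]
0.084 0.08403 dF [-0.02  0.22  2.18] dT [ 0.003 -0.026  0.006]
0.083 0.08302 dF [-0.02  0.34  2.49] dT [ 0.019 -0.026  0.012]
now 21.45 [0.4434 0.2708 0.083 ] F [-0.37 -0.29  1.93] w 0.0094 g 33.3
```

```bash
python3 - <<'E'
from h import *
ctrl.movel([.4434,.2708,.0817],max_speed=.02); ctrl.pause(.3); f=Fz(20); print(f.round(3)); S("end")
im,d=vision.grab_frame("side"); a=im[230:310,260:350]
cv2.imwrite("pics/v7.png",cv2.resize(a,None,fx=7,fy=7,interpolation=cv2.INTER_CUBIC))
E
```

```text
[ 0.198 -0.128  2.47   0.011 -0.035  0.008  0.082]
end 22.67 [0.4434 0.2708 0.0817] F [-0.05 -0.22  2.13] w 0.0091 g 33.4
```

View pics/v7.png

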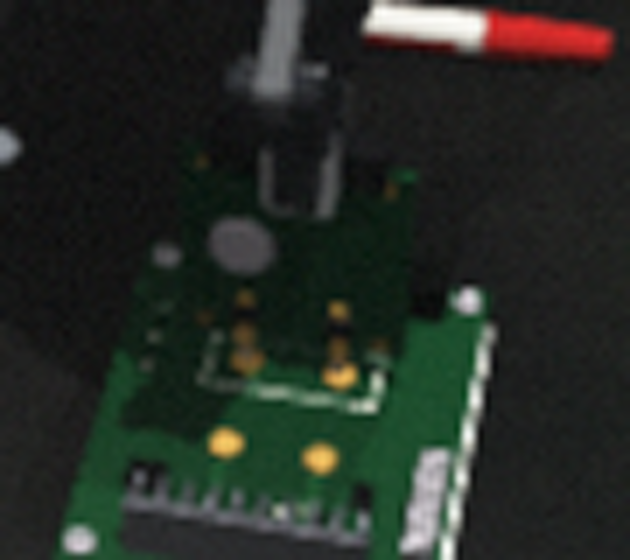

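Both pins stand on the two outlined lands, at crop (247,358) and (340,373). The total push is about 3.5 N against the 3.6 N expected at half way. Everything is steady, so I'm handing it in.

```bash
python3 -c "
from h import *
print(ticket.close_job())"
```

```text
the job is handed in; nothing more can be done
None
```

I handed the job in with the tester held upright, both pins on the outlined lands and pressed in about half way by depth (4 mm) and force (about 3.5 N). My first grip closed on air because the fingertips sit about 25 mm short of the reported TCP, and the second attempt gripped the card.

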